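Draw the lid off the green tea tin

ROBOT

A 6-joint arm with a two-finger parallel gripper is mounted at the origin on the work surface. World frame = base frame: x ahead of the robot, y to its left, z up, the work surface at z = 0. Lengths are in m, angles in degrees, forces in N, time in s.
With the tool pointing down it reaches from about 0.3 to 0.75 m from the base axis. Payload 8.5 kg.
Tool frame: the origin (TCP) lies at the very end of the fingers, on their centre line; the grasp point (between the pads) lies 19 mm behind it; z points along the fingers, y is the direction in which the jaws open and shut (so a half turn about z gives the same grasp; the last joint's range is limited). The gripper opens to 85 mm and grips with 20 to 120 N. Pads are 22 mm wide; open, the fingers measure 114 mm over their backs; the gripper's body (76 mm by 85 mm) begins 54 mm behind the grasp point. The pads swing forward as they close: fully open they stand 13 mm farther back than shut.
Start: joints at [-77.71, 21.807, 74.336, -0, 83.858, -12.336], TCP at [0.229, -0.5, 0.231] pointing down, gripper open.
Joint ranges: [-178.18, 178.18], [-50.72, 133.34], [12.68, 142.11], [-81.47, 261.47], [9.98, 163.14], [-165.26, 165.26]. Speed limits (degrees/s): [136.94, 136.94, 180, 180, 180, 180].

INTERFACE

Orientations are given as a 3x3 rotation matrix whose columns are the frame's x, y, z axes.
In Python, from rig import env, vision, close_job, spotter gives the robot as it stands. The module is installed in compiled form; this text tells all that it offers.
- The arm moves only by the tool jog_arm, never from a script. Its argument "plan" is a list that holds one entry, the list of rows, each a list of 6 numbers: the shift along the tool's x, y, z in units of 40 mm (1.0 is 40 mm), then the turn, a rotation vector about the tool's x, y, z in units of 0.15 rad (1.0 is 0.15 rad). A call has 1 to 10 rows; each row shifts and turns the commanded pose from where the row before left it, along the tool's axes as they then stand; what a row does not reach is not made up. A row lasts 1/10 s, in which the tool goes at most 50 mm and 8.59 degrees, less where a joint would pass 70% of its speed; a pose out of reach is approached as far as the arm can. A call with a number of a shift or a turn outside -1 to 1 is refused whole. A call with a gripper value outside its range is refused whole. "grip" is the opening, from -1 (shut) to 1 (fully open), set as the call begins (left out, the last holds). The fingers move at their own pace and stop on an object; "squeeze" is the grip in N (left out, the last holds). Time passes only in rows, so rows that do not move let the fingers close. It gives the time, the measured TCP pose, the force and the opening at its end, in the units of the state.
- env.observe(): the state, without advancing time (a new reading comes with each control period).
- vision.get_image(name): name is "side" or "top" or "wrist"; returns (picture, depth): 400x640x3 uint8, red, green, blue; 400x640 float32, m along the optical axis (not along the pixel's ray), 0 where there is no reading.
- vision.camera_info(name): a dict with "fx", "fy", "cx", "cy" (pixels), "k1" (the pictures are not rectified: a ray, as slopes to the right and down, at radius r is drawn at 1 + k1 r^2 times it, then the intrinsics apply), "rvec" (rotation vector, rad) and "tvec" (3), from world to camera coordinates, as OpenCV has them. Camera axes: x right, y down, z forward; pixel columns grow to the right and rows downward; lengths in m; the calibration is good to about 2 mm. A picture is of the moment at which its call begins: read the wrist's pose just before it. camera_info takes no time and is no camera call; for the wrist camera it gives the pose at the moment of the call.
- close_job(): hands the job in, once; it reports no verdict.
Trained networks look in the newest picture that a camera, given by its name, has taken for a name from the list of things; names that differ only in an ending like _2 or _b are one class to them, and where a whole thing is asked for, a point or a joint stands for the part that bears it (a point fixed in the world has none). Each returns a list of dicts, best first, with "score" (0 to 1); they miss things now and then, are a little off and sometimes report something else, mostly with a low value. They report only what shows in the picture. A call takes as long as a camera call. They do not tell look-alikes from the thing itself.
- spotter.trace(camera, query): "pixels" (400x640 bool, what is visible of it) and "rect" ([left, top, right, bottom] in pixels, round what is visible of it).
The state is a dict: "time_s": time; "q": joint angles; "qvel": joint speeds; "joint_efforts": joint torques, N m; "position": TCP position; "tool_rot": TCP orientation; "ft_force": force on the tool from outside, world axes, zero at the start; "wrist_torque": the same for the moment, N m; "grip_width": finger opening in m.
Only numpy, scipy, OpenCV 4.12 (cv2) and the standard library are available. Lean on these libraries where they do the work, as an engineer would, in place of code of your own. Each camera call takes 0.05 s, during which the arm holds its last target.

TASK

Push the brass hold-down fork of the wooden tin stand all the way in over the feet of the tins, so that the green tin is held down. Then draw the tight lid of the green tin straight up and off, and set it upright, mouth down, in the middle of the round cork mat, leaving the fork pushed in and the tin's base in its place.

Things in the scene. Friction and masses are not known exactly. Their poses are not given: they have to be found in the camera images.
- green_lid: Deep green lid, 54 (x) x 74 (y) x 62 mm high, walls 2.5, flat closed top, 90 g. Origin: centre of its open underside, 31 mm above the base's origin at the start (top 111 mm above the table). It overlaps the neck 52 mm; springs there drag on it with 7-14 N. Grasp from above across the 54 mm, near the top. A like red tin, not to be opened, stands beside it, 130 mm off along y (left or right).
- green_tin_base: Loose base of the green tin, 0.25 kg: foot plate 78 (x) x 90 (y) x 5 mm, green part 54 x 74 up to 31 mm, neck 45 x 65 up to 83 mm. Origin: centre of the foot's underside, 18 mm above the table on a wooden stand with low ribs round the foot; z up, x away from the robot (within 0.25 rad). Unless the brass fork is pushed in over the foot, the base comes up with the lid.
- hold_knob (a point): Point on the axis of the brass fork's black grip post, 60 mm above the table. Post 18 (x) x 20 (y) mm, top at 76 mm, brass below it at 33 mm; pinch across y or push. The fork slides only along the base's +x towards the tins (2 N friction) and stays put. Along it the post is 157-163 mm before (-x of) the base's origin at the start, 103 mm when fully in at a rigid stop; 65 mm beside it in y.
- cork_mat: Round cork mat, 140 mm across, 6 mm thick, fixed on the granite ledge left or right of the stand. Origin: centre of its underside, at table height. A square dark slate tile of like size lies on the other side and is not to be used.
There are look-alikes about, which are no part of the job. There is more than one size of the green_tin_base; the job needs the middle-sized.

How it is judged:
By the outcome, as a careful person would: the job done as asked, in the order asked, and still so for the second after the job is handed in, with the robot touching nothing.
It also fails if it takes over 48 s, if anything falls off the work surface, if the arm or the gripper's body presses on something with over 40 N, if the wrist force passes 120 N, or if a joint passes its speed limit or range.

## Working session

There is one attempt and no reset: what is moved stays moved. The work goes in short steps, Python scripts to look and compute and a tool call to move; the robot and the scene stay as the last step left them, time stands still between calls to the robot, and variables do not carry over. Pictures are saved under pics/ and viewed, and the job is handed in when it is done.

Besides the shell and the picture viewer there is one more tool, called after "Request:" as name(argument=value, ...) on one line, values as JSON. jog_arm: Moves the arm, as the interface text tells. Its arguments: {"type":"object","properties":{"plan":{"type":"array"},"grip":{"type":"number"},"squeeze":{"type":"number"}},"required":["plan"]}

```bash
mkdir -p pics
cat > h.py <<'E'
import numpy as np, cv2
from rig import env, vision, close_job, spotter
def cam(n):
    c=vision.camera_info(n); R=cv2.Rodrigues(np.array(c['rvec'],float))[0]; t=np.array(c['tvec'],float).ravel(); return c,R,t
def grab(n,f=None):
    c=cam(n); im,d=vision.get_image(n)
    if f: cv2.imwrite('pics/'+f,im[:,:,::-1])
    np.savez('/tmp/'+n,im=im,d=d,R=c[1],t=c[2]); return im,d,c
def rays(c,uv):
    uv=np.asarray(uv,float).reshape(-1,2); x=np.stack([(uv[:,0]-c['cx'])/c['fx'],(uv[:,1]-c['cy'])/c['fy']],1); y=x.copy()
    for _ in range(20): y=x/(1+c['k1']*(y**2).sum(1,keepdims=True))
    return y
def cloud(n,d,C):
    c,R,t=C; v,u=np.mgrid[0:400,0:640]; y=rays(c,np.stack([u.ravel(),v.ravel()],1))
    z=d.ravel()[:,None]; P=np.hstack([y*z,z]); W=(P-t)@R; W[d.ravel()==0]=np.nan
    return W.reshape(400,640,3)
def onplane(C,uv,z):
    c,R,t=C; y=rays(c,uv); D=np.hstack([y,np.ones((len(y),1))])@R; o=-R.T@t
    s=(z-o[2])/D[:,2]; return o+s[:,None]*D
def proj(C,W):
    c,R,t=C; P=np.asarray(W).reshape(-1,3)@R.T+t; s=P[:,:2]/P[:,2:]; r=(s**2).sum(1,keepdims=True); s=s*(1+c['k1']*r)
    return s*[c['fx'],c['fy']]+[c['cx'],c['cy']]
E
python3 - <<'E'
from h import *
for n in ['top','side']:
    im,d,C=grab(n,n+'0.png'); print(n,-C[1].T@C[2],C[1][2],C[0])
s=env.observe(); print(s['time_s'],s['position'],s['tool_rot'],s['ft_force'],s['grip_width'])
E
```

```text
top [0.38525094 0.00681548 1.31190745] [ 0.11951976  0.00588107 -0.9928144 ] {'fx': 490.31652062804494, 'fy': 490.31652062804494, 'cx': 312.8592545307083, 'cy': 187.39654573588393, 'k1': -0.05183113387627019, 'rvec': array([ 2.13550018, -2.17699426,  0.12165278]), 'tvec': array([0.0247691 , 0.538909  , 1.25639543])}
side [ 0.40663982 -0.54139816  0.67882853] [ 0.1752744   0.67106218 -0.72038492] {'fx': 386.133264669905, 'fy': 386.133264669905, 'cx': 315.7758768340715, 'cy': 194.9500322436089, 'k1': 0.025747952892620232, 'rvec': array([ 2.36150724, -0.28752422,  0.12843936]), 'tvec': array([-0.5324177 ,  0.16049554,  0.78105611])}
0.1 [ 0.22913689 -0.49970627  0.23078114] [[ 9.09025126e-01  4.16741224e-01 -2.68963895e-04]
 [ 4.16741213e-01 -9.09024281e-01  1.27228703e-03]
 [ 2.85719743e-04 -1.26862922e-03 -9.99999154e-01]] [-0.35982101  0.40440054 -0.9358517 ] 0.08534120421690271
```

View pics/top0.png

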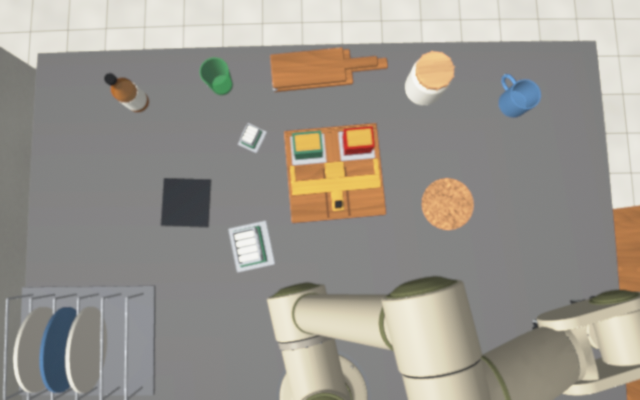

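View pics/side0.png

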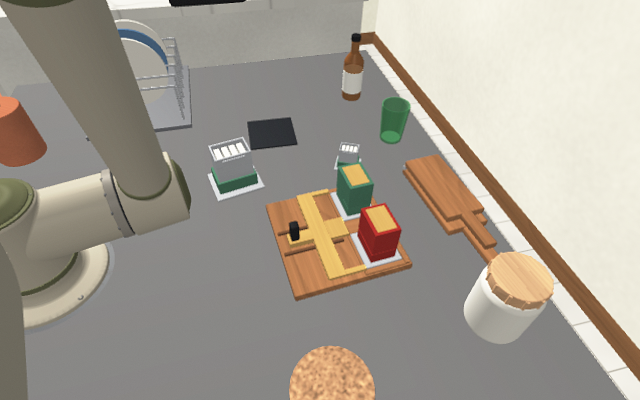

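Run:
```python
from h import *
for n in ['top','side']:
    z=np.load(f'/tmp/{n}.npz'); im,d=z['im'],z['d']; C=cam(n); W=cloud(n,d,C)
    hsv=cv2.cvtColor(im,cv2.COLOR_RGB2HSV)
    roi=(W[...,0]>.3)&(W[...,0]<.75)&(abs(W[...,1])<.15)
    if n=='top': print('table z',np.nanmedian(W[230:260,300:400,2]),)
    m=roi&(W[...,2]>.1)&(W[...,2]<.125)
    k,l,s,_=cv2.connectedComponentsWithStats(m.astype(np.uint8))
    for i in range(1,k):
        if s[i,4]<50: continue
        P=W[l==i]; r=cv2.minAreaRect(P[:,:2].astype(np.float32)*1000); print(n,'lid',s[i],np.median(P,0),r, np.median(im[l==i],0))
    m=roi&(W[...,2]>.065)&(W[...,2]<.085)&(W[...,0]<.6)
    k,l,s,_=cv2.connectedComponentsWithStats(m.astype(np.uint8))
    for i in range(1,k):
        if s[i,4]<8: continue
        P=W[l==i]; r=cv2.minAreaRect(P[:,:2].astype(np.float32)*1000); print(n,'knob',s[i],np.median(P,0),r)
    q=spotter.trace(n,'cork_mat')
    for e in q[:2]:
        m=e['pixels']; P=W[m]; print(n,'cork',e['score'],e['rect'],np.nanmedian(P,0),cv2.minEnclosingCircle((P[~np.isnan(P[:,0])][:,:2]).astype(np.float32)))
im=np.load('/tmp/top.npz')['im']; cv2.imwrite('pics/t1.png',cv2.resize(im[110:240,270:480,::-1],None,fx=3.8,fy=3.8,interpolation=cv2.INTER_CUBIC))
im=np.load('/tmp/side.npz')['im']; cv2.imwrite('pics/s1.png',cv2.resize(im[150:310,250:430,::-1],None,fx=3.7,fy=3.7,interpolation=cv2.INTER_CUBIC))
```

```text
table z 6.188716997709192e-05
top lid [343 126  32  24 649] [ 0.65244826 -0.10180341  0.11154211] ((653.5042114257812, -102.57561492919922), (55.08919143676758, 74.27291107177734), 4.015650272369385) [223. 163.  81.]
top lid [292 131  31  24 648] [0.64336087 0.02664535 0.11152837] ((644.2637329101562, 27.128353118896484), (55.32887649536133, 73.74479675292969), 3.9081051349639893) [212. 179.  96.]
top knob [334 200   9   8  58] [ 0.49167094 -0.04863206  0.07547804] ((491.8104248046875, -48.729103088378906), (18.780942916870117, 18.888343811035156), 12.45928955078125)
top cork 0.72 [421.1, 179.4, 470.3, 229.6] [ 0.49172372 -0.34419484  0.00626448] ((0.492128849029541, -0.3464885354042053), 0.07136102020740509)
top cork 0.63 [291.5, 130.9, 323.3, 156.0] [0.6385653  0.02675864 0.11095444] ((0.6499851942062378, 0.02594095468521118), 0.05005145072937012)
side lid [337 161  37  31 723] [0.63984585 0.02158448 0.11134649] ((641.835693359375, 27.540861129760742), (55.08095932006836, 77.30552673339844), 4.31403923034668) [175. 163. 106.]
side lid [360 202  41  37 948] [ 0.64855413 -0.10775129  0.11113583] ((650.2042846679688, -101.89915466308594), (54.14167785644531, 77.48651885986328), 3.3913321495056152) [218. 153.  92.]
side knob [216 167   9   8  34] [0.35730842 0.14864963 0.0750676 ] ((358.5417785644531, 148.2703857421875), (14.924619674682617, 3.920348882675171), 4.937640190124512)
side knob [224 166   5   4  10] [0.37302892 0.14887529 0.08082238] ((372.7906494140625, 148.26463317871094), (2.4600749015808105, 9.687898635864258), 87.77276611328125)
side knob [289 220  10  12  91] [ 0.48879859 -0.05214896  0.07537086] ((489.3904113769531, -49.27083969116211), (17.410165786743164, 21.974388122558594), 4.238036632537842)
side cork 0.68 [290.9, 347.9, 374.0, 400.0] [ 0.49463955 -0.32635753  0.00570977] ((0.4906767010688782, -0.33814385533332825), 0.0707632452249527)
```

View pics/t1.png

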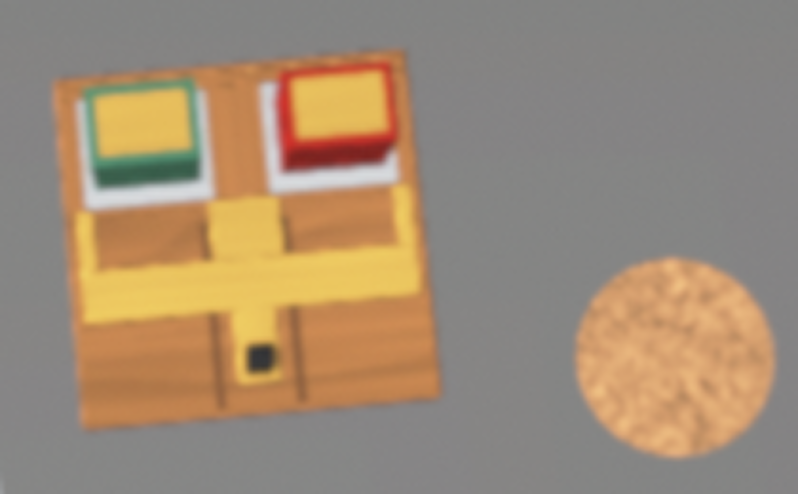

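View pics/s1.png

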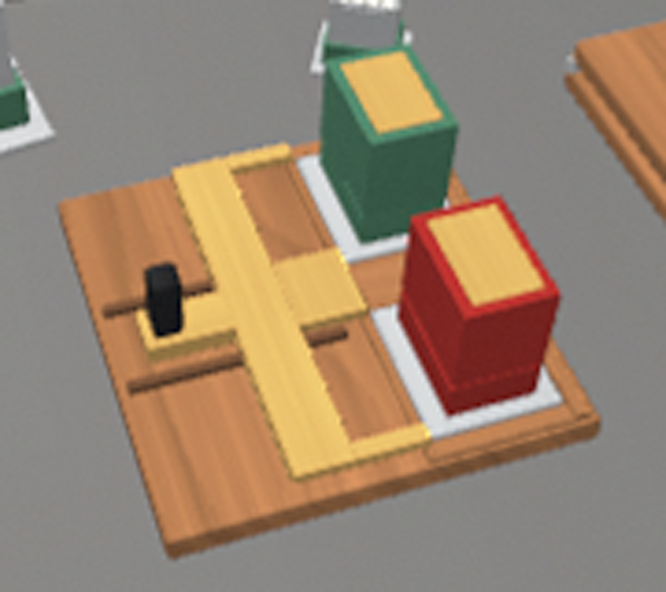

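Request:
jog_arm(plan=[[[0, 0, 0, 0, 0, -1], [0, 0, 0, 0, 0, -1], [0, 0, 0, 0, 0, -1], [0, 0, 0, 0, 0, -1], [0, 0, 0, 0, 0, -1], [0, 0, 0, 0, 0, -1], [0, 0, 0, 0, 0, -1], [0, 0, 0, 0, 0, -1], [0, 0, 0, 0, 0, -0.08], [0, 0, 0, 0, 0, 0]]], grip=-1)

```text
time_s: 1.2
position: [0.2292, -0.4999, 0.2312]
tool_rot: [[-0.067, 0.998, -0.0], [0.998, 0.067, 0.0], [0.0, -0.0, -1.0]]
ft_force: [-0.2, -0.1, -0.4]
grip_width: -0.0
```

Request:
jog_arm(plan=[[[0.77, 0.447, 0, 0, 0, 0], [0.77, 0.447, 0, 0, 0, 0], [0.77, 0.447, 0, 0, 0, 0], [0.77, 0.447, 0, 0, 0, 0], [0.77, 0.447, 0, 0, 0, 0], [0.77, 0.447, 0, 0, 0, 0], [0.77, 0.447, 0, 0, 0, 0], [0.77, 0.447, 0, 0, 0, 0], [0.77, 0.447, 0, 0, 0, 0], [0.77, 0.447, 0, 0, 0, 0]]])

```text
time_s: 2.2
position: [0.3861, -0.1787, 0.2315]
tool_rot: [[-0.067, 0.998, 0.0], [0.998, 0.067, -0.0], [-0.0, 0.0, -1.0]]
ft_force: [0.8, -0.7, -0.1]
grip_width: -0.0
```

Request:
jog_arm(plan=[[[0.77, 0.447, 0, 0, 0, 0], [0.77, 0.447, 0, 0, 0, 0], [0.77, 0.447, 0, 0, 0, 0], [0.77, 0.447, 0, 0, 0, 0], [0, 0, 0.5, 0, 0, 0], [0, 0, 1, 0, 0, 0], [0, 0, 1, 0, 0, 0], [0, 0, 0.5, 0, 0, 0], [0, 0, 0, 0, 0, 0], [0, 0, 0, 0, 0, 0]]])

```text
time_s: 3.2
position: [0.4487, -0.0523, 0.112]
tool_rot: [[-0.069, 0.998, 0.001], [0.998, 0.069, -0.0], [-0.0, 0.001, -1.0]]
ft_force: [0.8, 0.3, 0.3]
grip_width: 0.0004
```

Run:
```python
from h import *
im,d,C=grab('wrist','w1.png'); W=cloud('wrist',d,C)
m=(W[...,2]>.068)&(W[...,2]<.085)&(W[...,0]>.465)&(W[...,0]<.56)&(abs(W[...,1]+.05)<.06)
P=W[m]; print(m.sum(),np.median(P,0),cv2.minAreaRect(P[:,:2].astype(np.float32)*1000)) if m.sum() else 0
m=(W[...,2]>.1)&(W[...,2]<.12)&(W[...,0]>.58)
k,l,s,_=cv2.connectedComponentsWithStats(m.astype(np.uint8))
for i in range(1,k):
    if s[i,4]>80:
        P=W[l==i]; print(s[i],np.median(P,0),cv2.minAreaRect(P[:,:2].astype(np.float32)*1000))
```

```text
1110 [ 0.49196318 -0.04612229  0.07543123] ((493.04864501953125, -47.27186584472656), (18.27309799194336, 19.368654251098633), 4.318467617034912)
[ 601  298   39  102 2149] [ 0.62806733 -0.10698443  0.10650369] ((631.3943481445312, -101.26518249511719), (14.475957870483398, 70.52821350097656), 7.599765300750732)
```

View pics/w1.png

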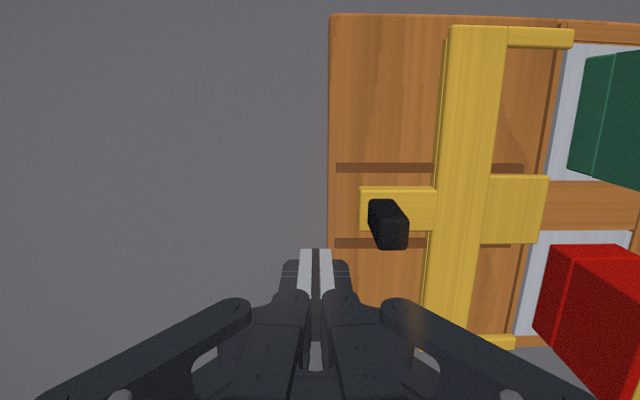

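Request:
jog_arm(plan=[[[0.05, 0, 0.6, 0, 0, 0], [0, 0, 0.7, 0, 0, 0], [0, 0, 0.37, 0, 0, 0], [0, 0, 0, 0, 0, 0], [0, 0.3, 0, 0, 0, 0], [0, 0.15, 0, 0, 0, 0], [0, 0.15, 0, 0, 0, 0], [0, 0.15, 0, 0, 0, 0], [0, 0, 0, 0, 0, 0], [0, 0, 0, 0, 0, 0]]])

```text
time_s: 4.25
position: [0.4782, -0.0479, 0.0446]
tool_rot: [[-0.071, 0.997, 0.0], [0.997, 0.071, -0.0], [-0.0, 0.0, -1.0]]
ft_force: [0.3, 0.9, 0.5]
grip_width: -0.0002
```

Request:
jog_arm(plan=[[[0, 0.2, 0, 0, 0, 0], [0, 0.2, 0, 0, 0, 0], [0, 0.2, 0, 0, 0, 0], [0, 0.2, 0, 0, 0, 0], [0, 0.2, 0, 0, 0, 0]]])

```text
time_s: 4.75
position: [0.5186, -0.0449, 0.0445]
tool_rot: [[-0.071, 0.997, -0.0], [0.997, 0.071, 0.0], [0.0, -0.0, -1.0]]
ft_force: [-2.0, 1.5, 1.1]
grip_width: -0.0002
```

```bash
cat > k.py <<'E'
from h import *
import sys
im,d,C=grab('wrist',sys.argv[1]); W=cloud('wrist',d,C)
im,d,C=grab('side'); V=cloud('side',d,C)
for W in (W,V):
    m=(W[...,2]>.068)&(W[...,2]<.085)&(W[...,0]>.465)&(W[...,0]<.58)&(abs(W[...,1]+.05)<.03)
    P=W[m]; print(m.sum(),np.median(P,0),cv2.minAreaRect(P[:,:2].astype(np.float32)*1000)) if m.sum() else 0
s=env.observe(); print(s['position'],s['ft_force'])
E
python3 k.py w2.png
```

```text
2824 [ 0.52320986 -0.03608815  0.07544246] ((526.7314453125, -37.6226692199707), (42.693603515625, 26.261106491088867), 29.427921295166016)
127 [ 0.52878535 -0.05165782  0.07525134] ((526.4940795898438, -48.91154479980469), (47.36547088623047, 13.941109657287598), 5.441507339477539)
[ 0.51938724 -0.04524632  0.04448733] [ 0.38321531  0.59237686 -0.06664374]
```

View pics/w2.png

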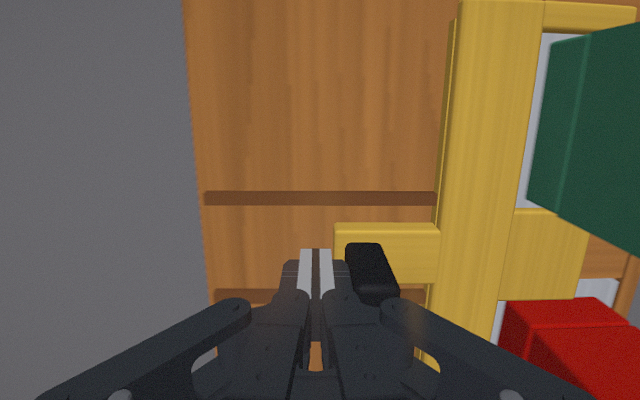

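Request:
jog_arm(plan=[[[0, 0.1, 0, 0, 0, 0], [0, 0.1, 0, 0, 0, 0], [0, 0, 0, 0, 0, 0]]])

```text
time_s: 5.15
position: [0.5234, -0.0448, 0.0444]
tool_rot: [[-0.071, 0.997, -0.007], [0.997, 0.071, -0.0], [0.0, -0.007, -1.0]]
ft_force: [-13.6, -5.3, 8.3]
grip_width: -0.0002
```

Request:
jog_arm(plan=[[[0, 0.1, 0, 0, 0, 0], [0, 0.05, 0, 0, 0, 0], [0, 0, 0, 0, 0, 0]]])

```text
time_s: 5.45
position: [0.5234, -0.0446, 0.0443]
tool_rot: [[-0.072, 0.997, -0.02], [0.997, 0.072, -0.0], [0.001, -0.02, -1.0]]
ft_force: [-43.6, -12.2, 26.7]
grip_width: -0.0002
```

Request:
jog_arm(plan=[[[0, -0.25, 0, 0, 0, 0], [0, -0.3, 0, 0, 0, 0], [0, 0, 0, 0, 0, 0], [0, 0, -1, 0, 0, 0], [0, 0, -1, 0, 0, 0], [0, 0, -1, 0, 0, 0], [0, 0, -0.7, 0, 0, 0], [0, -0.5, 0, 0, 0, 0], [0, 0, 0, 0, 0, 0], [0, 0, 0, 0, 0, 0]]], grip=1)

```text
time_s: 6.45
position: [0.4904, -0.0472, 0.1925]
tool_rot: [[-0.07, 0.998, 0.0], [0.998, 0.07, -0.0], [-0.0, 0.0, -1.0]]
ft_force: [1.3, 0.3, 1.0]
grip_width: 0.0853
```

```bash
cat > l.py <<'E'
from h import *
import sys
for n in sys.argv[2:]:
    im,d,C=grab(n,sys.argv[1]+n+'.png'); W=cloud(n,d,C)
    m=(W[...,2]>.068)&(W[...,2]<.085)&(W[...,0]>.465)&(W[...,0]<.6)&(abs(W[...,1]+.05)<.06)
    P=W[m]; print(n,m.sum(),np.median(P,0),cv2.minAreaRect(P[:,:2].astype(np.float32)*1000)) if m.sum() else 0
    m=(W[...,2]>.103)&(W[...,2]<.12)&(W[...,0]>.58)&(W[...,0]<.75)
    k,l,s,_=cv2.connectedComponentsWithStats(m.astype(np.uint8))
    for i in range(1,k):
        if s[i,4]>80:
            P=W[l==i]; print(s[i],np.median(P,0),cv2.minAreaRect(P[:,:2].astype(np.float32)*1000))
s=env.observe(); print(s['time_s'],s['position'],s['ft_force'],s['grip_width'])
E
python3 l.py a_ wrist side
```

```text
wrist 574 [ 0.54636482 -0.04308796  0.07540959] ((547.0302124023438, -44.22053909301758), (17.563282012939453, 20.55572509765625), 4.805907726287842)
[ 506   57  103  118 9871] [0.64191323 0.02943943 0.11145359] ((645.2586059570312, 27.640533447265625), (56.24956512451172, 74.615234375), 4.0973429679870605)
[ 483  245   85   87 5505] [ 0.65256249 -0.09231798  0.11122087] ((654.1566162109375, -99.99443054199219), (55.71524429321289, 71.82623291015625), 4.007830619812012)
side 80 [ 0.54274268 -0.04662689  0.07531671] ((543.390380859375, -44.94313430786133), (17.505474090576172, 19.49403953552246), 9.449575424194336)
[337 161  37  30 686] [0.63985859 0.02280277 0.11134142] ((641.95166015625, 28.065004348754883), (56.17722702026367, 76.86601257324219), 5.02655029296875)
[360 202  41  37 904] [ 0.64890486 -0.10672292  0.11121641] ((650.7383422851562, -102.40953063964844), (54.57072067260742, 76.30486297607422), 3.648860454559326)
6.55 [ 0.49056183 -0.04714148  0.19205224] [ 0.33972091  0.57368688 -0.59878793] 0.08552479104380811
```

View pics/a_wrist.png

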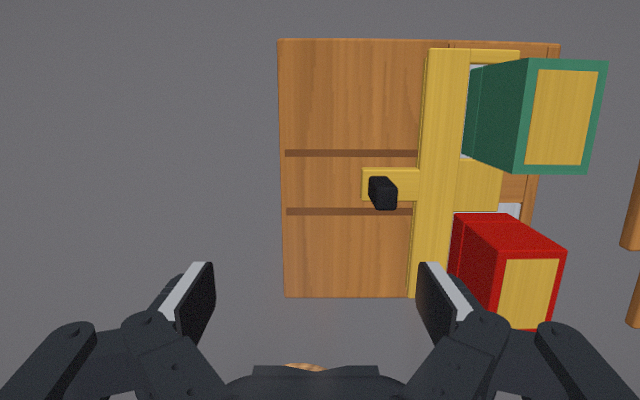

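View pics/a_side.png

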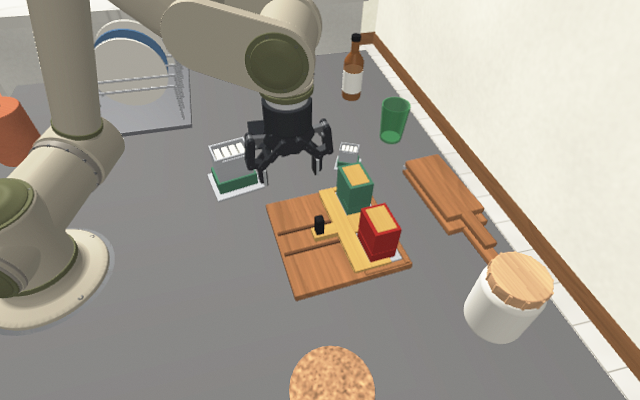

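Request:
jog_arm(plan=[[[0.2, 0.5, 0, 0, 0, 0], [0.32, 0.79, 0, 0, 0, 0], [0.32, 0.79, 0, 0, 0, 0], [0.32, 0.79, 0, 0, 0, 0], [0.28, 0.69, 0, 0, 0, 0], [0.156, 0.396, 0, 0, 0, 0], [0, 0, 0.3, 0, 0, 0], [0, 0, 0.3, 0, 0, 0], [0, 0, 0, 0, 0, 0]]])

```text
time_s: 7.45
position: [0.6418, 0.0275, 0.1656]
tool_rot: [[-0.07, 0.998, -0.005], [0.998, 0.07, 0.001], [0.001, -0.005, -1.0]]
ft_force: [-0.0, -0.6, -0.2]
grip_width: 0.0854
```

```bash
python3 l.py b_ wrist side
```

```text
wrist 8 [ 0.54103232 -0.03461858  0.06876732] ((541.4290771484375, -34.57280349731445), (4.61639928817749, 0.4867839217185974), 7.0099968910217285)
[  275   163    93   118 10373] [0.64542938 0.03139764 0.11146354] ((645.6221923828125, 27.215648651123047), (54.51783752441406, 75.59786987304688), 3.9288768768310547)
[ 281  343   77   29 1769] [ 0.65158693 -0.06901455  0.11059935] ((652.2085571289062, -72.69159698486328), (53.637474060058594, 18.229904174804688), 5.295051097869873)
side 81 [ 0.54298542 -0.0466791   0.07536363] ((543.6282958984375, -44.2939453125), (17.963682174682617, 20.494739532470703), 7.469510078430176)
[337 162  37  30 683] [0.64007719 0.02275829 0.11139573] ((641.5769653320312, 28.435161590576172), (54.94660568237305, 77.13574981689453), 4.327718734741211)
[360 202  41  36 901] [ 0.64884097 -0.10616393  0.11122025] ((650.4136962890625, -101.77067565917969), (54.38800048828125, 77.71436309814453), 3.7540247440338135)
7.55 [0.64271237 0.02734297 0.1681864 ] [-0.02394681 -0.35506712  0.23339582] 0.08572283733760198
```

View pics/b_wrist.png

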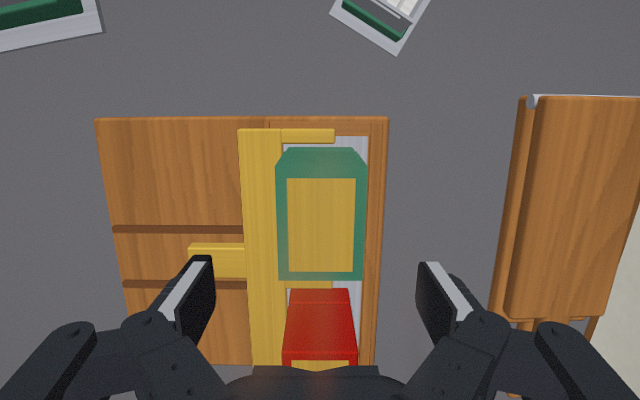

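Request:
jog_arm(plan=[[[0, 0.035, 0.4, 0, 0, 0], [0, 0, 0.6, 0, 0, 0], [0, 0, 0.6, 0, 0, 0], [0, 0, 0.4, 0, 0, 0], [0, 0, 0.2, 0, 0, 0], [0, 0, 0, 0, 0, 0], [0, 0, 0, 0, 0, 0]]])

```text
time_s: 8.25
position: [0.6452, 0.0277, 0.0817]
tool_rot: [[-0.071, 0.997, 0.002], [0.997, 0.071, -0.0], [-0.0, 0.002, -1.0]]
ft_force: [-0.3, -0.1, -0.1]
grip_width: 0.0854
```

Request:
jog_arm(plan=[[[0, 0, 0, 0, 0, 0], [0, 0, 0, 0, 0, 0], [0, 0, 0, 0, 0, 0], [0, 0, 0, 0, 0, 0], [0, 0, 0, 0, 0, 0], [0, 0, 0, 0, 0, 0]]], grip=-1, squeeze=60)

```text
time_s: 8.85
position: [0.645, 0.0278, 0.0815]
tool_rot: [[-0.071, 0.997, 0.001], [0.997, 0.071, -0.0], [-0.0, 0.001, -1.0]]
ft_force: [-0.4, 1.2, 5.7]
grip_width: 0.0524
```

Request:
jog_arm(plan=[[[0, 0, -0.1, 0, 0, 0], [0, 0, -0.15, 0, 0, 0], [0, 0, -0.15, 0, 0, 0], [0, 0, -0.15, 0, 0, 0]]])

```text
time_s: 9.25
position: [0.644, 0.028, 0.1017]
tool_rot: [[-0.071, 0.997, -0.003], [0.997, 0.071, 0.0], [0.001, -0.003, -1.0]]
ft_force: [1.1, 0.3, -13.7]
grip_width: 0.053
```

```bash
python3 l.py c_ side; python3 -c "
import cv2
a=cv2.imread('pics/c_side.png')[100:310,230:440];cv2.imwrite('pics/c2.png',cv2.resize(a,None,fx=2.8,fy=2.8))"
```

```text
side 82 [ 0.54221946 -0.04717601  0.07487918] ((543.392822265625, -45.011505126953125), (17.516422271728516, 18.925682067871094), 6.197890758514404)
[337 174  37  17 192] [ 0.63175593 -0.00745218  0.11217373] ((630.051025390625, -0.589324951171875), (30.018142700195312, 77.86632537841797), 63.24367904663086)
[360 202  41  36 903] [ 0.64887981 -0.1069357   0.11129412] ((651.0823974609375, -102.34358978271484), (54.95771026611328, 74.94075775146484), 4.013660907745361)
9.3 [0.64450919 0.02800469 0.10306035] [ -0.39319889   2.00915206 -12.71874774] 0.05297536435812202
```

View pics/c2.png

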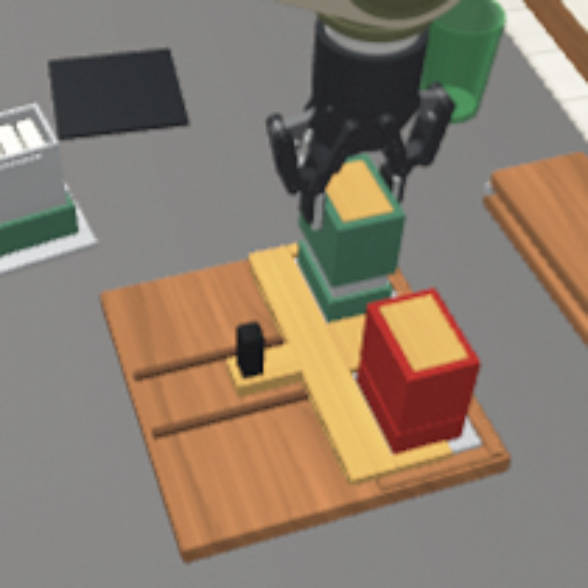

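Request:
jog_arm(plan=[[[0, 0, -0.15, 0, 0, 0], [0, 0, -0.15, 0, 0, 0], [0, 0, -0.15, 0, 0, 0], [0, 0, -0.15, 0, 0, 0], [0, 0, -0.15, 0, 0, 0], [0, 0, -0.2, 0, 0, 0], [0, 0, -0.3, 0, 0, 0], [0, 0, -0.5, 0, 0, 0], [0, 0, -0.5, 0, 0, 0], [0, 0, 0, 0, 0, 0]]])

```text
time_s: 10.3
position: [0.6463, 0.0277, 0.1973]
tool_rot: [[-0.071, 0.997, 0.009], [0.997, 0.071, -0.001], [-0.002, 0.009, -1.0]]
ft_force: [-0.0, 0.5, -1.5]
grip_width: 0.0533
```

```bash
python3 l.py d_ side; python3 -c "
import cv2
a=cv2.imread('pics/d_side.png')[100:310,230:440];cv2.imwrite('pics/d2.png',cv2.resize(a,None,fx=2.8,fy=2.8))"
```

```text
side 80 [ 0.54241687 -0.04714661  0.07559544] ((543.2720336914062, -45.14646911621094), (17.234691619873047, 19.615833282470703), 6.218801498413086)
[360 202  41  37 906] [ 0.64900891 -0.1068033   0.11123932] ((650.4501953125, -102.33536529541016), (54.935401916503906, 77.02857971191406), 2.9004757404327393)
10.35 [0.64557123 0.02779767 0.19503946] [ 1.0164678   0.35210347 -0.97363856] 0.052817164695760505
```

View pics/d2.png

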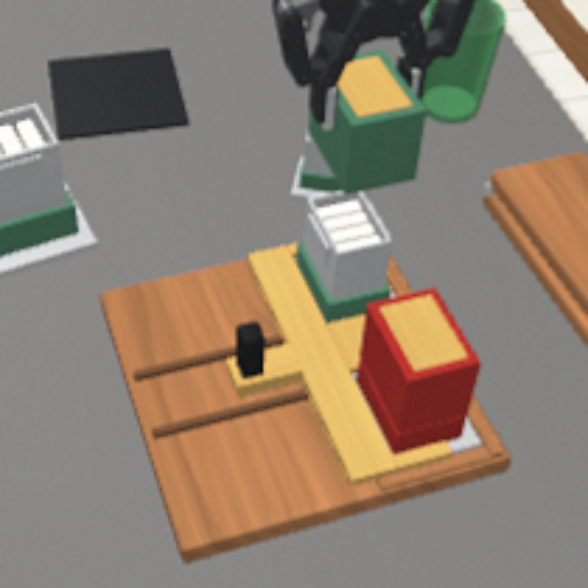

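Request:
jog_arm(plan=[[[-0.361, -0.179, 0, 0, 0, 0], [-0.722, -0.358, 0, 0, 0, 0], [-0.903, -0.448, 0, 0, 0, 0], [-0.903, -0.448, 0, 0, 0, 0], [-0.903, -0.448, 0, 0, 0, 0], [-0.903, -0.448, 0, 0, 0, 0], [-0.903, -0.448, 0, 0, 0, 0], [-0.903, -0.448, 0, 0, 0, 0], [-0.903, -0.448, 0, 0, 0, 0], [-0.722, -0.358, 0, 0, 0, 0]]])

```text
time_s: 11.35
position: [0.5049, -0.3101, 0.1916]
tool_rot: [[-0.069, 0.998, -0.001], [0.998, 0.069, 0.001], [0.001, -0.001, -1.0]]
ft_force: [1.2, 0.2, -0.2]
grip_width: 0.0532
```

Request:
jog_arm(plan=[[[-0.542, -0.269, 0, 0, 0, 0], [-0.361, -0.179, 0, 0, 0, 0], [0, 0, 0.3, 0, 0, 0], [0, 0, 0.5, 0, 0, 0], [0, 0, 0.5, 0, 0, 0], [0, 0, 0.5, 0, 0, 0], [0, 0, 0.4, 0, 0, 0], [0, 0, 0, 0, 0, 0], [0, 0, 0, 0, 0, 0]]])

```text
time_s: 12.25
position: [0.4918, -0.3443, 0.1044]
tool_rot: [[-0.072, 0.997, -0.0], [0.997, 0.072, 0.001], [0.001, -0.0, -1.0]]
ft_force: [0.2, -0.7, 0.2]
grip_width: 0.0528
```

Run:
```python
from h import *
for n in ['wrist','side','top']:
    im,d,C=grab(n,'e_'+n+'.png'); W=cloud(n,d,C)
    m=(W[...,2]>.003)&(W[...,2]<.012)&(abs(W[...,0]-.49)<.1)&(abs(W[...,1]+.345)<.1)
    P=W[m]; print(n,m.sum(),np.percentile(P[:,:2],[0.5,99.5],axis=0),cv2.minEnclosingCircle(P[:,:2].astype(np.float32)))
s=env.observe(); print(s['time_s'],s['position'],s['ft_force'],s['grip_width'])
```

```text
wrist 12465 [[ 0.42469452 -0.37470992]
 [ 0.55967349 -0.27480977]] ((0.4922318160533905, -0.3423853814601898), 0.06979778409004211)
side 1208 [[ 0.42004676 -0.37334157]
 [ 0.55820686 -0.29494997]] ((0.4710542559623718, -0.31593644618988037), 0.0992923453450203)
top 789 [[ 0.40445129 -0.37746323]
 [ 0.588647   -0.24609723]] ((0.48726168274879456, -0.32421645522117615), 0.12025564163923264)
12.4 [ 0.49202521 -0.34504502  0.10540504] [ 0.60947413  0.26329113 -0.82957933] 0.05304074492946769
```

View pics/e_wrist.png

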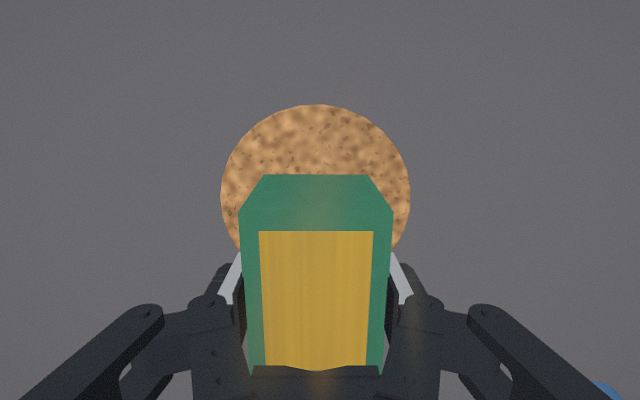

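View pics/e_side.png

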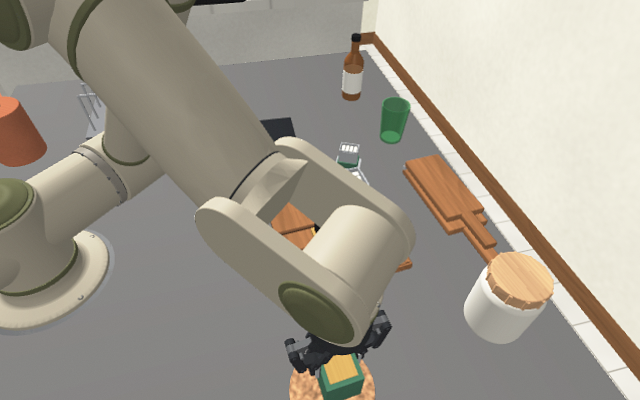

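Request:
jog_arm(plan=[[[0.02, 0, 0.3, 0, 0, 0], [0, 0, 0.4, 0, 0, 0], [0, 0, 0.4, 0, 0, 0], [0, 0, 0.25, 0, 0, 0], [0, 0, 0.12, 0, 0, 0], [0, 0, 0, 0, 0, 0], [0, 0, 0, 0, 0, 0]]])

```text
time_s: 13.1
position: [0.4918, -0.3445, 0.0462]
tool_rot: [[-0.071, 0.997, 0.001], [0.997, 0.071, -0.001], [-0.001, 0.001, -1.0]]
ft_force: [0.6, -0.5, -0.3]
grip_width: 0.0531
```

Request:
jog_arm(plan=[[[0, 0, 0.05, 0, 0, 0], [0, 0, 0.05, 0, 0, 0], [0, 0, 0, 0, 0, 0]]])

```text
time_s: 13.4
position: [0.4915, -0.3442, 0.0416]
tool_rot: [[-0.071, 0.997, -0.0], [0.997, 0.071, 0.0], [0.0, -0.0, -1.0]]
ft_force: [0.6, 0.3, -0.2]
grip_width: 0.0532
```

Request:
jog_arm(plan=[[[0, 0, 0.04, 0, 0, 0], [0, 0, 0.04, 0, 0, 0], [0, 0, 0, 0, 0, 0]]])

```text
time_s: 13.7
position: [0.4916, -0.3443, 0.0386]
tool_rot: [[-0.071, 0.997, 0.0], [0.997, 0.071, -0.0], [-0.0, 0.0, -1.0]]
ft_force: [-0.6, 1.0, 0.2]
grip_width: 0.0531
```

Request:
jog_arm(plan=[[[0, 0, 0.03, 0, 0, 0], [0, 0, 0.02, 0, 0, 0], [0, 0, 0, 0, 0, 0]]])

```text
time_s: 14.0
position: [0.4916, -0.3443, 0.0384]
tool_rot: [[-0.071, 0.997, 0.001], [0.997, 0.071, -0.001], [-0.001, 0.001, -1.0]]
ft_force: [-5.0, 4.2, 16.6]
grip_width: 0.0525
```

Request:
jog_arm(plan=[[[0, 0, -0.03, 0, 0, 0], [0, 0, 0, 0, 0, 0]]])

```text
time_s: 14.2
position: [0.4917, -0.3444, 0.0385]
tool_rot: [[-0.071, 0.997, 0.0], [0.997, 0.071, -0.001], [-0.001, 0.0, -1.0]]
ft_force: [-2.8, 2.0, 8.4]
grip_width: 0.053
```

Request:
jog_arm(plan=[[[0, 0, 0, 0, 0, 0], [0, 0, 0, 0, 0, 0], [0, 0, 0, 0, 0, 0], [0, 0, 0, 0, 0, 0], [0, 0, 0, 0, 0, 0], [0, 0, 0, 0, 0, 0]]], grip=1)

```text
time_s: 14.8
position: [0.4916, -0.3443, 0.0376]
tool_rot: [[-0.071, 0.997, -0.0], [0.997, 0.071, 0.0], [0.0, -0.0, -1.0]]
ft_force: [0.6, 0.1, -0.1]
grip_width: 0.0855
```

Request:
jog_arm(plan=[[[0, 0, -0.3, 0, 0, 0], [0, 0, -0.6, 0, 0, 0], [0, 0, -1, 0, 0, 0], [0, 0, -1, 0, 0, 0], [0, 0, -1, 0, 0, 0], [0, -0.7, -0.5, 0, 0, 0], [0, -1, 0, 0, 0, 0], [0, -1, 0, 0, 0, 0], [0, -0.6, 0, 0, 0, 0], [0, 0, 0, 0, 0, 0]]])

```text
time_s: 15.8
position: [0.3578, -0.3537, 0.215]
tool_rot: [[-0.068, 0.998, 0.0], [0.998, 0.068, -0.001], [-0.001, 0.0, -1.0]]
ft_force: [0.4, -1.2, 0.3]
grip_width: 0.0851
```

Run:
```python
from h import *
for n in ['wrist','side','top']:
    im,d,C=grab(n,'f_'+n+'.png'); W=cloud(n,d,C)
    for lo,hi in ((.003,.012),(.06,.075)):
        m=(W[...,2]>lo)&(W[...,2]<hi)&(abs(W[...,0]-.49)<.08)&(abs(W[...,1]+.345)<.08)
        P=W[m]
        if m.sum()>20: print(n,m.sum(),np.median(P[:,2]),cv2.minEnclosingCircle(P[:,:2].astype(np.float32)),cv2.minAreaRect(P[:,:2].astype(np.float32)*1000))
    m=(W[...,2]>.068)&(W[...,2]<.085)&(W[...,0]>.5)&(W[...,0]<.6)&(abs(W[...,1]+.05)<.03)
    if m.sum()>8: print('knob',cv2.minAreaRect(W[m][:,:2].astype(np.float32)*1000))
s=env.observe(); print(s['time_s'],s['position'],s['ft_force'],s['grip_width'])
a=cv2.imread('pics/f_top.png')[110:260,270:500]; cv2.imwrite('pics/f_t2.png',cv2.resize(a,None,fx=3.4,fy=3.4))
```

```text
wrist 6866 0.005895083387184318 ((0.492399662733078, -0.3430635333061218), 0.07050265371799469) ((490.167724609375, -341.6997375488281), (138.9301300048828, 135.09246826171875), 48.54254913330078)
wrist 5255 0.06832008249993723 ((0.49255335330963135, -0.3446510434150696), 0.045643486082553864) ((492.6119079589844, -344.5945739746094), (55.103416442871094, 74.20277404785156), 4.236616611480713)
side 1831 0.005759089251961577 ((0.4890175759792328, -0.3347223997116089), 0.0738777220249176) ((493.7569885253906, -312.8218994140625), (95.19295501708984, 144.7257080078125), 76.49242401123047)
side 1820 0.06829530412525145 ((0.4908589720726013, -0.34443509578704834), 0.045120254158973694) ((489.7138977050781, -344.61798095703125), (55.28855895996094, 75.1135482788086), 3.8380448818206787)
knob ((543.2391357421875, -45.15418243408203), (17.20311737060547, 20.862773895263672), 7.039187908172607)
top 1386 0.006004627020706428 ((0.4905203580856323, -0.3431076109409332), 0.1070183590054512) ((489.300537109375, -344.9755859375), (159.78038024902344, 158.4937286376953), 89.9596176147461)
top 630 0.06868550259934564 ((0.4914820194244385, -0.34700191020965576), 0.04510444775223732) ((492.000732421875, -346.86614990234375), (54.327293395996094, 76.39643096923828), 4.063325881958008)
knob ((546.2824096679688, -45.045982360839844), (18.584196090698242, 19.108272552490234), 14.272904396057129)
15.95 [ 0.36038755 -0.35374965  0.214395  ] [1.64528926 0.60431954 0.25125578] 0.0855323259552654
```

View pics/f_wrist.png

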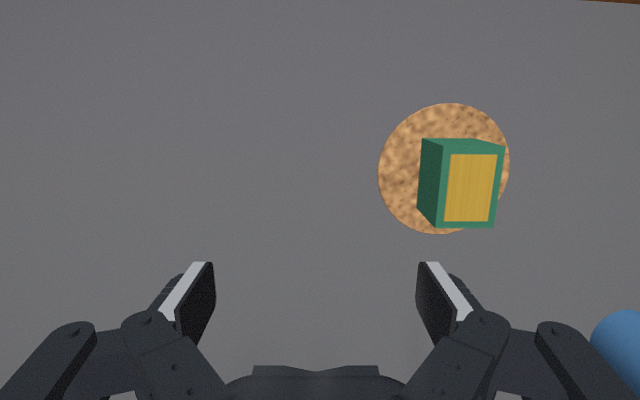

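View pics/f_side.png

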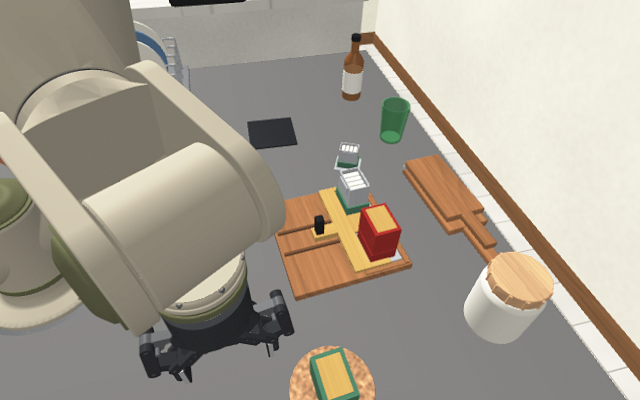

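View pics/f_t2.png

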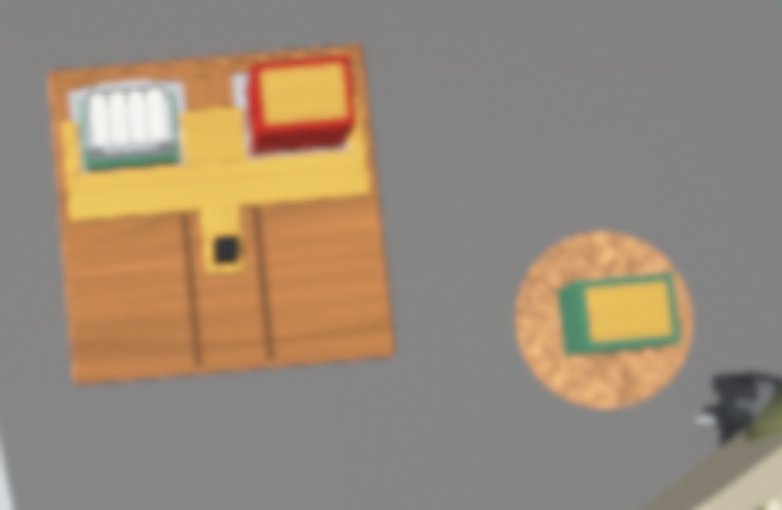

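```bash
python3 -c "
from rig import close_job
print(close_job())"
```

```text
the job is handed in; nothing more can be done
None
```

The job is done and handed in: the fork is fully in, and the green lid stands mouth down in the middle of the cork mat.

- **Fork:** I pushed the post with the shut fingers until it met the rigid stop, with about 52 N at the wrist. The post then stood 103 mm before the tin's origin in the wrist picture. Both the side and top cameras show it still there after the lid was placed.
- **Lid:** I gripped it across the 54 mm side with 60 N and drew it straight up against about 13 N of drag. The base stayed in its place.
- **Placing:** The lid is level, with its top at 68 mm above the table as it should be. Its centre is within about 2 mm of the mat's centre: lid about (0.4926, -0.3446), mat about (0.4924, -0.3431) m.
- **Last state:** The arm is clear of everything, and the clock read about 16 s.

No check failed. The cameras differed from each other by 2–3 mm, about what their calibration allows. In the last round of checks, the side and top fits of the mat's circle were thrown off by other things in view. For the mat I relied on the wrist camera and the first top picture.

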